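Wipe the dried paint chips off the mixing slab

ROBOT

A 6-joint arm with a two-finger parallel gripper is mounted at the origin on the work surface. World frame = base frame: x ahead of the robot, y to its left, z up, the work surface at z = 0. Lengths are in m, angles in rad, forces in N, time in s.
With the tool pointing down it reaches from about 0.3 to 0.875 m from the base axis. Payload 4.2 kg.
Tool frame: the origin (TCP) lies midway between the tips of the shut fingers; the grasp point (between the pads) lies arm.pinch_z behind it (arm.pinch_z is the distance from the TCP to the grasp point, in m); z points along the fingers, y is the direction in which the jaws open and shut (so a half turn about z gives the same grasp; the last joint's range is limited). The gripper opens to 85 mm and grips with 20 to 120 N. Pads are 22 mm wide; open, the fingers measure 114 mm over their backs; the gripper's body (76 mm by 85 mm) begins 54 mm behind the grasp point. The pads swing forward as they close: fully open they stand 13 mm farther back than shut.
Start: joints at [-1.224, 0.32, 1.565, -0, 1.257, -0.02], TCP at [0.206, -0.537, 0.231] pointing down, gripper open.
Joint ranges: [-3.11, 3.11], [-0.84, 2.01], [0.21, 2.61], [-1.34, 4.49], [0.05, 2.63], [-2.56, 2.56]. Speed limits (rad/s): [2.57, 2.57, 3.14, 3.14, 3.14, 3.14].

INTERFACE

Orientations are given as a rotation vector (axis times angle).
In Python, from bench import arm gives the robot as it stands.
- The arm moves only by the tool servo_tool, never from a script. Its argument "series" is a list of rows, each an object with "linear": the shift along the world's x, y, z in cm, a list of three; "dr": the turn, a rotation vector about the world's x, y, z in rad, a list of three; "jaw": the closure, from 0 (fully open) to 1 (shut). In form: [{"linear": [tx, ty, tz], "dr": [rx, ry, rz], "jaw": jaw}, ...]. A call has 1 to 8 rows; each row shifts and turns the commanded pose from where the row before left it; what a row does not reach is not made up. A row lasts 1/10 s, in which the tool goes at most 50 mm and 8.59 degrees, less where a joint would pass 70% of its speed; a pose out of reach is approached as far as the arm can. A call is refused whole if a number of a shift passes 5 or a number of a turn 0.15, either way. A call with a gripper value outside its range is refused whole. The fingers move at their own pace and stop on an object; "force" is the grip in N (left out, the last holds). Time passes only in rows, so rows that do not move let the fingers close. It gives the time, the measured TCP pose, the force and the opening at its end, in the units of the state.
- arm.read_state(): the state, without advancing time (a new reading comes with each control period).
- arm.capture(name): name is "scene" or "side" or "wrist"; returns a dict with "image" (480x640x3 uint8, red, green, blue), "fx", "fy", "cx", "cy" (pixels), "camera_from_world" (4x4, takes a point from world to camera coordinates). Camera axes: x right, y up, looking along -z (the intrinsics and any distortion apply to the point x, -y, -z); pixel columns grow to the right and rows downward; lengths in m; the calibration is good to about 2 mm. A picture is of the moment at which its call begins. There is no depth.
- arm.close_job(): hands the job in, once; it reports no verdict.
The state is a dict: "t": time; "qpos": joint angles; "qvel": joint speeds; "joint_torque": joint torques, N m; "eef_pos": TCP position; "orientation": TCP orientation; "force": force on the tool from outside, world axes, zero at the start; "wrist_torque": the same for the moment, N m; "width": finger opening in m.
Only numpy, scipy, OpenCV 4.12 (cv2) and the standard library are available. Lean on these libraries where they do the work, as an engineer would, in place of code of your own. Each camera call takes 0.05 s, during which the arm holds its last target. There are 200 camera calls.

TASK

Clean the mixing slab: take the wooden scraper block, set it on the slab's top at the end beside the cork mat and, keeping it pressed so that its rubber strip visibly gives without bottoming out, wipe along the whole slab to the end over the metal tray, stroke after stroke, until every dried paint chip has dropped into the tray. Move the chips only with the block, never with the gripper, and disturb nothing else on the table. Finish by standing the block upright on the cork mat again and letting go.

Things in the scene. Friction and masses are not known exactly. Their poses are not given: they have to be found in the camera images.
- slab: mixing slab: a fixed grey palette box with a pale stone top 320 mm long (x), 200 mm wide (y), 12 mm thick; origin at table height under its centre, x along its length, z up. Steel rims 8 mm wide and 10 mm high run along both long sides (184 mm clear between); both short ends are open. The chips keep within 130 mm of the centre along x.
- slab_mid (a point): centre of the slab's upper face, 70 mm above the table. The face is NOT level: it slopes along the slab's x by up to 3.5 degrees (one end up to 10 mm higher, the other as much lower; firm under load; the slope differs each time and must be felt), level across y. This point's axes are the level ones of the slab.
- tray: catch tray of bare metal, open on top, fixed, 170 (x) x 220 (y) x 48 mm high, walls 4 mm, beyond one end of the slab (either end) with the slab's end reaching 11 mm over its inside; origin under its centre, x along the slab's x
- mat: cork mat, fixed, 130 (x) x 200 (y) x 4 mm, on the table beyond the slab's other end; origin at its centre on the table, x along the slab's x
- scraper: wooden scraper block, 0.25 kg, upright on the mat: a foot 120 mm long (y), 30 mm thick (x), up to 30 mm height, on a rubber strip 118 x 24 mm that forms its lowest 12 mm and springs into it (starts to give at 4.5 N, then 5 N per mm, bottoms out after 5 mm at 29 N); above, a grip bar 80 mm long (y), 20 mm thick (x), up to 75 mm height; origin at the centre of the unpressed strip's underside, z up
- chip1: flat brown-grey flake of dried paint, irregular, about 60 x 38 mm and 7 mm thick, 20 g, lying anywhere on the slab's top; origin at the centre of its underside, x along its length
- chip2: flat brown-grey flake of dried paint, irregular, about 60 x 38 mm and 7 mm thick, 20 g, lying anywhere on the slab's top; origin at the centre of its underside, x along its length
- chip3: flat brown-grey flake of dried paint, irregular, about 60 x 38 mm and 7 mm thick, 20 g, lying anywhere on the slab's top; origin at the centre of its underside, x along its length
- chip4: flat brown-grey flake of dried paint, irregular, about 60 x 38 mm and 7 mm thick, 20 g, lying anywhere on the slab's top; origin at the centre of its underside, x along its length
- bottle_tall: white bottle, 52 mm across, 130 mm tall, beside the slab; bystander, to be left alone; origin at the centre of its underside
- bottle_short: white bottle, 48 mm across, 100 mm tall, beside the slab; bystander, to be left alone; origin at the centre of its underside
- jar: glass jar with metal cap, 72 mm across, 75 mm tall; bystander, to be left alone; origin at the centre of its underside
- brush: paint brush 200 mm long lying on the table; bystander, to be left alone; origin at the centre of its underside
- cup: white cup, 72 mm across, 85 mm tall; bystander, to be left alone; origin at the centre of its underside
- tube: white paint tube about 115 mm long lying on the table; bystander, to be left alone; origin at the centre of its underside
There are look-alikes about, which are no part of the job. Leave any red look-alike of the chip4 alone. Of the things shaped like the scraper, the wooden one is meant.

How it is judged:
By the outcome, as a careful person would: the job done as asked, in the order asked, and still so for the second after the job is handed in, with the robot touching nothing.
It also fails if it takes over 72 s, if anything falls off the work surface, if the arm or the gripper's body presses on something with over 40 N, if the wrist force passes 120 N, or if a joint passes its speed limit or range.

## Working session

There is one attempt and no reset: what is moved stays moved. The work goes in short steps, Python scripts to look and compute and a tool call to move; the robot and the scene stay as the last step left them, time stands still between calls to the robot, and variables do not carry over. Pictures are saved under pics/ and viewed, about 8 in all and at most 12, crops included, and the job is handed in when it is done.

Besides the shell and the picture viewer there is one more tool, called after "Call:" in YAML: its name, and indented under it one key for each argument. servo_tool: Moves the arm, as the interface text tells. Its arguments: {"type":"object","properties":{"series":{"type":"array"},"force":{"type":"number"}},"required":["series"]}

```bash
ls; mkdir -p pics
cat > h.py <<'E'
import numpy as np, cv2, pickle
from bench import arm
def shot(n,f):
    c=arm.capture(n); cv2.imwrite('pics/'+f+'.png',c['image'][:,:,::-1]); pickle.dump({k:c[k] for k in c},open('pics/'+f+'.pkl','wb')); return c
def load(f): return pickle.load(open('pics/'+f+'.pkl','rb'))
def ray(c,u,v):
    M=np.array(c['camera_from_world']); R=M[:3,:3]; o=-R.T@M[:3,3]
    d=R.T@np.array([(u-c['cx'])/c['fx'],-(v-c['cy'])/c['fy'],-1]); return o,d
def onz(c,u,v,z):
    o,d=ray(c,u,v); return o+d*(z-o[2])/d[2]
def proj(c,p):
    M=np.array(c['camera_from_world']); q=M[:3,:3]@np.array(p)+M[:3,3]
    return np.array([c['cx']+c['fx']*q[0]/-q[2], c['cy']-c['fy']*q[1]/-q[2]])
E
python3 - <<'E'
from h import *
a=shot('scene','s0');b=shot('side','d0');w=shot('wrist','w0')
print(arm.read_state(),arm.pinch_z,[k for k in a])
for c in(a,b): print(ray(c,320,240),c['fx'])
cv2.imwrite('pics/both.png',np.vstack([cv2.resize(x['image'],(400,300)) for x in()]) if 0 else a['image'][:,:,::-1])
E
```

```text
pics
{'t': 0.15, 'qpos': array([-1.22400658e+00,  3.20142250e-01,  1.56536618e+00, -1.75185426e-05,
        1.25739123e+00, -2.00119438e-02]), 'qvel': array([-9.89173936e-05, -1.26117034e-03, -3.75373384e-03,  6.66364879e-04,
        1.72311493e-03, -5.17787752e-04]), 'joint_torque': array([-2.47016460e-04, -4.15843141e+01, -2.34345746e+01, -7.24676852e-05,
        5.94553232e-03,  4.67458861e-06]), 'eef_pos': array([ 0.20608638, -0.53643302,  0.23068967]), 'orientation': array([-3.08763861e+00, -5.72719833e-01,  3.59629757e-04]), 'force': array([0.08114264, 0.61889787, 0.6030331 ]), 'wrist_torque': array([ 0.01858538, -0.01105055, -0.02363254]), 'width': 0.0853870061490093} 0.0187 ['image', 'fx', 'fy', 'cx', 'cy', 'camera_from_world']
(array([ 1.23408183, -0.39396866,  0.96336408]), array([-0.58156335,  0.33273102, -0.74244647])) 578.0036768655245
(array([7.64854079e-04, 7.19453598e-01, 7.77216227e-01]), array([ 0.4697081 , -0.61502488, -0.63339902])) 570.2201700427189
```

View pics/s0.png

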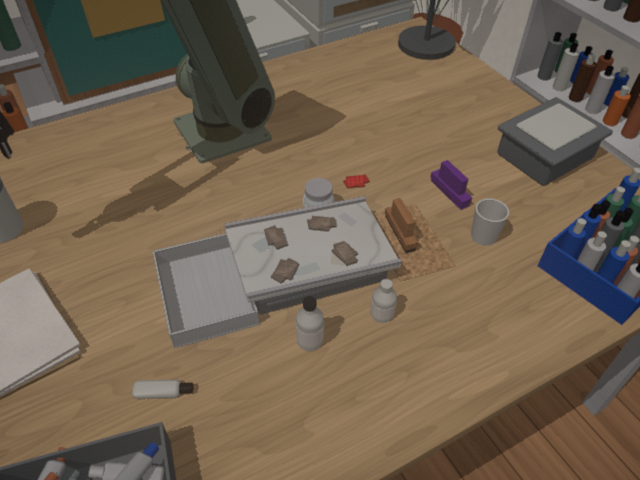

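View pics/d0.png

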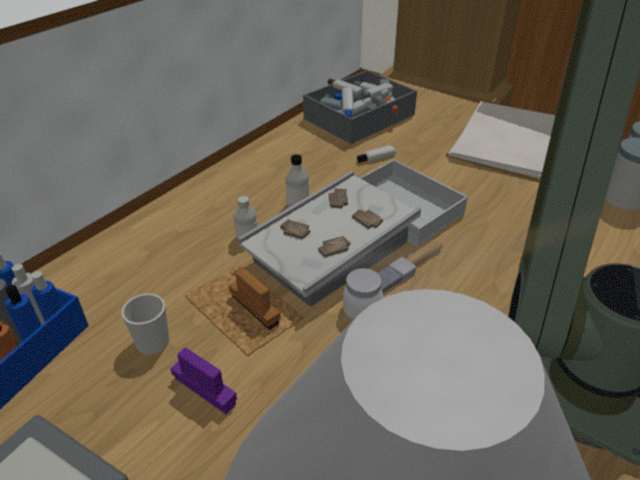

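The scene view shows the tray left (205,285), the slab in the middle with chips at (276,237), (321,223), (345,252) and (286,270), and the mat with the wooden block at (402,225). The red decoy is at (357,181) and the purple one at (452,185). I'll enlarge a crop for the corners.

Run:
```python
from h import *
a=load('s0');b=load('d0')
cv2.imwrite('pics/c1.png',cv2.resize(a['image'][170:350,150:460,::-1],None,fx=2.58,fy=2.58,interpolation=cv2.INTER_CUBIC))
cv2.imwrite('pics/c2.png',cv2.resize(b['image'][150:360,170:480,::-1],None,fx=2.58,fy=2.58,interpolation=cv2.INTER_CUBIC))
```

```text
(no output)
```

View pics/c1.png

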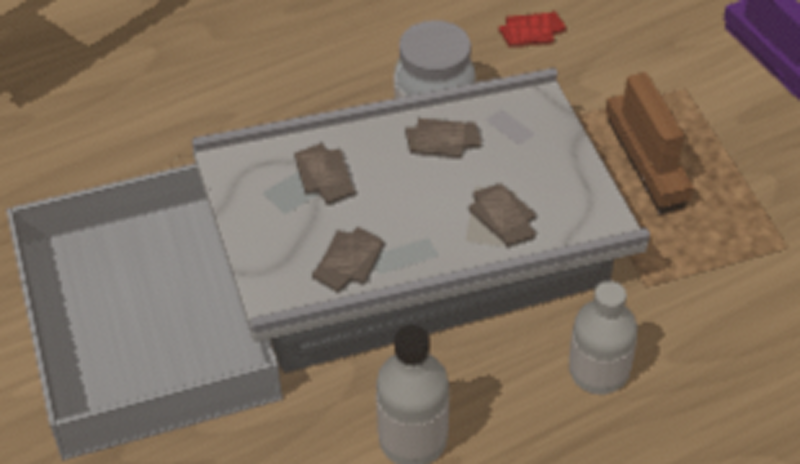

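View pics/c2.png

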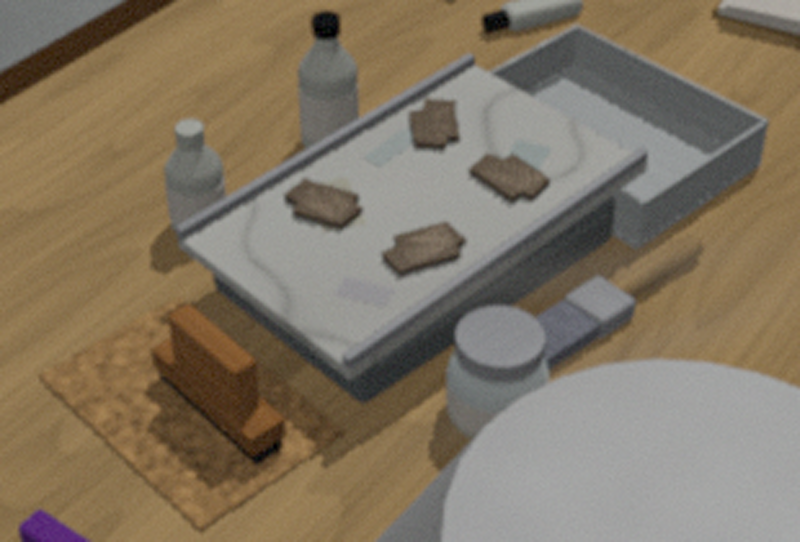

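The crops give rim corners and the block's bar and foot in both views. I'll triangulate the rim-top corners and the bar.

```bash
cat > tri.py <<'E'
from h import *
def tri(p,q,a,b):
    s=2.58
    o1,d1=ray(a,150+p[0]/s,170+p[1]/s);o2,d2=ray(b,170+q[0]/s,150+q[1]/s)
    t=np.linalg.lstsq(np.c_[d1,-d2],o2-o1,rcond=None)[0]
    A=o1+t[0]*d1;B=o2+t[1]*d2
    return (A+B)/2,np.linalg.norm(A-B)
E
python3 - <<'E'
from tri import *
np.set_printoptions(precision=4,suppress=True)
a=load('s0');b=load('d0')
P={'tray_jar':((195,141),(645,152)),'mat_jar':((555,73),(347,357)),'mat_bot':((647,238),(178,234)),'tray_bot':((252,324),(472,60)),
'bar1':((637,75),(252,377)),'bar2':((682,142),(178,311)),
'trayc_far_jar':((12,210),(765,123)),'trayc_far_bot':((63,424),(577,30)),
'mat_a':((690,92),(203,527)),'mat_b':((783,247),(42,378)),
'jar':((435,42),(500,330)),'shortb':((610,292),(190,131)),'tallb':((411,335),(326,20))}
for k,(p,q) in P.items(): print(k,*tri(p,q,a,b))
s=2.58
for n,c,off,L in(('s',a,(150,170),[(324,172),(443,137),(503,214),(349,258)]),('d',b,(170,150),[(510,175),(424,248),(324,202),(435,123)])):
    for p in L: print(n,onz(c,off[0]+p[0]/s,off[1]+p[1]/s,.075))
E
```

```text
tray_jar [ 0.4111 -0.1536  0.0848] 0.0034473680559202733
mat_jar [0.469  0.1562 0.0666] 0.004027089012449042
mat_bot [0.6593 0.1233 0.062 ] 0.002210990126287438
tray_bot [ 0.6004 -0.1883  0.0815] 0.0017000594710655215
bar1 [0.5072 0.2136 0.0702] 0.006711959524379571
bar2 [0.5923 0.1982 0.0728] 0.009762265564142301
trayc_far_jar [ 0.3731 -0.3037  0.0441] 0.0033700601462194786
trayc_far_bot [ 0.5853 -0.3386  0.0419] 0.007856944905598136
mat_a [ 0.4914  0.2905 -0.0002] 0.009647516655753738
mat_b [ 0.682   0.2546 -0.0017] 0.0014724600639988055
jar [0.3938 0.0793 0.0764] 0.0036050875107214967
shortb [0.7105 0.0507 0.0957] 0.0022291297597180617
tallb [ 0.6954 -0.1065  0.1277] 0.0008405188228541335
s [ 0.4856 -0.0723  0.075 ]
s [0.4977 0.0309 0.075 ]
s [0.5935 0.0313 0.075 ]
s [ 0.575  -0.0951  0.075 ]
d [ 0.4865 -0.0774  0.075 ]
d [0.4883 0.036  0.075 ]
d [0.5828 0.0373 0.075 ]
d [ 0.5758 -0.1002  0.075 ]
```

Call:
servo_tool:
  series:
    - {"linear":[1.7,3.7,0],"dr":[0,0,0.14],"jaw":0}
    - {"linear":[1.7,3.7,0],"dr":[0,0,0.14],"jaw":0}
    - {"linear":[1.7,3.7,0],"dr":[0,0,0.14],"jaw":0}
    - {"linear":[1.7,3.7,0],"dr":[0,0,0.14],"jaw":0}
    - {"linear":[1.7,3.7,0],"dr":[0,0,0.14],"jaw":0}
    - {"linear":[1.7,3.7,0],"dr":[0,0,0.14],"jaw":0}
    - {"linear":[1.7,3.7,0],"dr":[0,0,0.14],"jaw":0}

```text
t: 0.85
eef_pos: [0.3255, -0.2761, 0.2312]
orientation: [-2.451, -1.966, -0.0]
force: [-0.2, -0.1, -0.0]
width: 0.0853
```

Call:
servo_tool:
  series:
    - {"linear":[1.7,3.7,0],"dr":[0,0,0.14],"jaw":0}
    - {"linear":[1.7,3.7,0],"dr":[0,0,0.14],"jaw":0}
    - {"linear":[1.7,3.7,0],"dr":[0,0,0.14],"jaw":0}
    - {"linear":[1.7,3.7,0],"dr":[0,0,0.14],"jaw":0}
    - {"linear":[1.7,3.7,0],"dr":[0,0,0.14],"jaw":0}
    - {"linear":[1.7,3.7,0],"dr":[0,0,0.14],"jaw":0}
    - {"linear":[1.7,3.7,0],"dr":[0,0,0.14],"jaw":0}

```text
t: 1.55
eef_pos: [0.4445, -0.0171, 0.2313]
orientation: [1.236, 2.888, -0.0]
force: [1.5, -1.2, 0.3]
width: 0.0849
```

Call:
servo_tool:
  series:
    - {"linear":[1.75,3.7,0],"dr":[0,0,0.105],"jaw":0}
    - {"linear":[1.75,3.7,0],"dr":[0,0,0.105],"jaw":0}
    - {"linear":[1.75,3.7,0],"dr":[0,0,0.105],"jaw":0}
    - {"linear":[1.75,3.7,0],"dr":[0,0,0.105],"jaw":0}
    - {"linear":[1.75,3.7,0],"dr":[0,0,0.105],"jaw":0}
    - {"linear":[1.75,3.7,0],"dr":[0,0,0.105],"jaw":0}
    - {"linear":[0,0,0],"dr":[0,0,0],"jaw":0}

```text
t: 2.25
eef_pos: [0.5507, 0.2073, 0.2303]
orientation: [0.282, 3.129, 0.003]
force: [-0.2, -0.5, -1.0]
width: 0.0853
```

Run:
```python
from h import *
np.set_printoptions(precision=4,suppress=True)
c=shot('wrist','w1'); s=arm.read_state(); print(s['eef_pos'],s['orientation'],s['qpos'],s['force'])
hsv=cv2.cvtColor(c['image'],cv2.COLOR_RGB2HSV)
print(ray(c,320,240))
```

```text
[0.5495 0.205  0.2303] [-0.286  -3.1273  0.0008] [ 0.3374  0.339   1.5382  0.0001  1.2657 -1.051 ] [-0.8598 -0.8065 -0.639 ]
(array([0.4831, 0.2178, 0.373 ]), array([ 0.2682, -0.0448, -0.9623]))
```

View pics/w1.png

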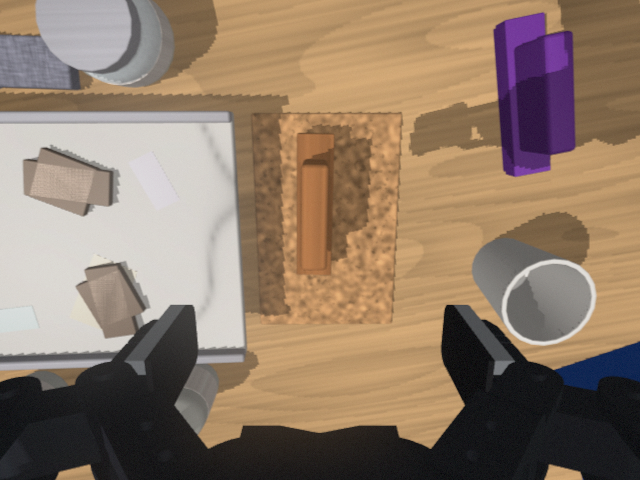

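The wrist view shows the bar's top at columns 302-328, rows 163-273, and the foot's far edge at row 133. The slab's mat-end corners are at (232,112) and (245,360).

Run:
```python
from h import *
np.set_printoptions(precision=4,suppress=True)
c=load('w1')
for p,z in [((303,163),.079),((329,163),.079),((301,273),.079),((327,273),.079),((298,133),.034),((333,133),.034),((232,112),.072),((245,360),.072),((235,123),.06),((243,352),.06),((402,113),.004),((392,323),.004),((253,113),.004),((260,322),.004)]: print(p,onz(c,*p,z))
```

```text
(303, 163) [0.5075 0.2023 0.079 ]
(329, 163) [0.5107 0.2203 0.079 ]
(301, 273) [0.588  0.1853 0.079 ]
(327, 273) [0.5915 0.2047 0.079 ]
(298, 133) [0.4873 0.2005 0.034 ]
(333, 133) [0.4923 0.2279 0.034 ]
(232, 112) [0.4647 0.1599 0.072 ]
(245, 360) [0.6571 0.1246 0.072 ]
(235, 123) [0.4719 0.1579 0.06  ]
(243, 352) [0.6562 0.1209 0.06  ]
(402, 113) [0.4873 0.2897 0.004 ]
(392, 323) [0.6822 0.2553 0.004 ]
(253, 113) [0.4646 0.1643 0.004 ]
(260, 322) [0.6579 0.1276 0.004 ]
```

Call:
servo_tool:
  series:
    - {"linear":[0,-0.2,0],"dr":[0,0,0],"jaw":0.45}
    - {"linear":[0,0,-3],"dr":[0,0,0],"jaw":0.45}
    - {"linear":[0,0,-4],"dr":[0,0,0],"jaw":0.45}
    - {"linear":[0,0,-4],"dr":[0,0,0],"jaw":0.45}
    - {"linear":[0,0,-2],"dr":[0,0,0],"jaw":0.45}
    - {"linear":[0,0,0],"dr":[0,0,0],"jaw":0.45}

```text
t: 2.9
eef_pos: [0.5464, 0.1988, 0.0985]
orientation: [-0.293, -3.121, 0.005]
force: [0.2, -0.4, 0.6]
width: 0.0464
```

Run:
```python
from h import *
np.set_printoptions(precision=4,suppress=True)
c=shot('wrist','w2'); s=arm.read_state(); print(s['eef_pos'],s['orientation'],s['width'],s['force'])
for p in [(.5094,.2105,.079),(.5894,.1959,.079)]: print(proj(c,p))
```

```text
[0.5482 0.1996 0.1007] [-0.2926 -3.1253  0.0021] 0.046641512168415264 [ 0.0118 -0.0895  0.3739]
[334.7591 201.4538]
[334.0348 379.8424]
```

View pics/w2.png

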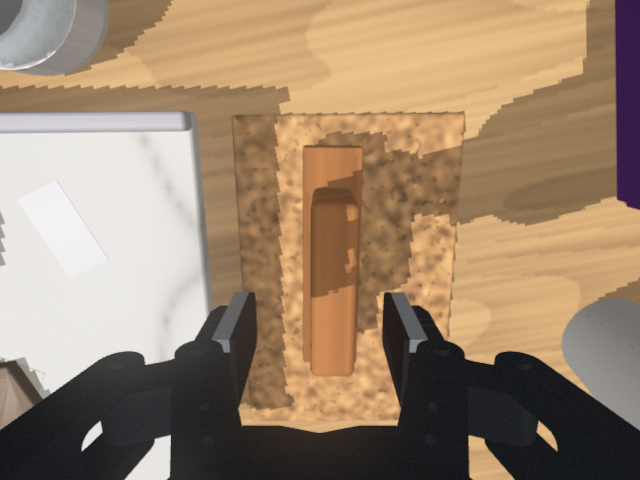

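The bar's centre is at column 334 and the jaws' midline is at 320, so the tool needs about 3.5 mm towards +y. Then I'll descend and grip.

Call:
servo_tool:
  series:
    - {"linear":[0.1,0.35,-1],"dr":[0,0,0],"jaw":0.45}
    - {"linear":[0,0,-2],"dr":[0,0,0],"jaw":0.45}
    - {"linear":[0,0,-2],"dr":[0,0,0],"jaw":0.45}
    - {"linear":[0,0,-1.2],"dr":[0,0,0],"jaw":0.45}
    - {"linear":[0,0,0],"dr":[0,0,0],"jaw":0.45}
  force: 80

```text
t: 3.45
eef_pos: [0.5497, 0.2045, 0.0386]
orientation: [-0.29, -3.127, 0.001]
force: [0.1, -0.4, -0.0]
width: 0.0471
```

Call:
servo_tool:
  series:
    - {"linear":[0,0,0],"dr":[0,0,0],"jaw":1}
    - {"linear":[0,0,0],"dr":[0,0,0],"jaw":1}
    - {"linear":[0,0,0],"dr":[0,0,0],"jaw":1}
    - {"linear":[0,0,0],"dr":[0,0,0],"jaw":1}
    - {"linear":[0,0,0],"dr":[0,0,0],"jaw":1}
  force: 80

```text
t: 3.95
eef_pos: [0.5511, 0.205, 0.0403]
orientation: [0.29, 3.126, 0.002]
force: [0.8, -0.1, 4.4]
width: 0.0191
```

Run:
```python
from h import *
np.set_printoptions(precision=4,suppress=True)
s=arm.read_state(); print(s['eef_pos'],s['orientation'],s['width'],s['force'])
```

```text
[0.5511 0.205  0.0403] [0.2896 3.1258 0.0017] 0.019051444136580366 [ 0.8109 -0.1468  4.3631]
```

Call:
servo_tool:
  series:
    - {"linear":[0,0,1],"dr":[0,0,0],"jaw":1}
    - {"linear":[0,0,2.5],"dr":[0,0,0],"jaw":1}
    - {"linear":[0,0,2.5],"dr":[0,0,0],"jaw":1}
    - {"linear":[0,0,2.5],"dr":[0,0,0],"jaw":1}
    - {"linear":[-0.65,-2.4,0],"dr":[0,0,0],"jaw":1}
    - {"linear":[-0.6,-2.4,0],"dr":[0,0,0],"jaw":1}
    - {"linear":[-0.6,-2.5,0],"dr":[0,0,0],"jaw":1}
    - {"linear":[0,0,0],"dr":[0,0,0],"jaw":1}

```text
t: 4.75
eef_pos: [0.5297, 0.1292, 0.1241]
orientation: [-0.293, -3.125, 0.003]
force: [0.5, 0.6, -2.3]
width: 0.0193
```

Run:
```python
from h import *
np.set_printoptions(precision=4,suppress=True)
a=shot('scene','s1');w=shot('wrist','w3');b=shot('side','d1')
s=arm.read_state(); print(s['eef_pos'],s['orientation'],s['width'],s['force'],s['wrist_torque'])
A=cv2.resize(a['image'][150:350,220:460],(480,400));B=cv2.resize(w['image'],(320,240));C=cv2.resize(b['image'][130:350,180:440],(473,400))
im=np.zeros((600,800,3),np.uint8);im[:400,:480]=A;im[:240,480:]=B;im[240:,480:]=C[:360,:320];cv2.imwrite('pics/m1.png',im[:,:,::-1])
```

```text
[0.5317 0.132  0.1244] [-0.2905 -3.1279 -0.0008] 0.01933052878177863 [ 0.7797  0.4045 -2.7197] [ 0.0245 -0.0366 -0.0246]
```

View pics/m1.png

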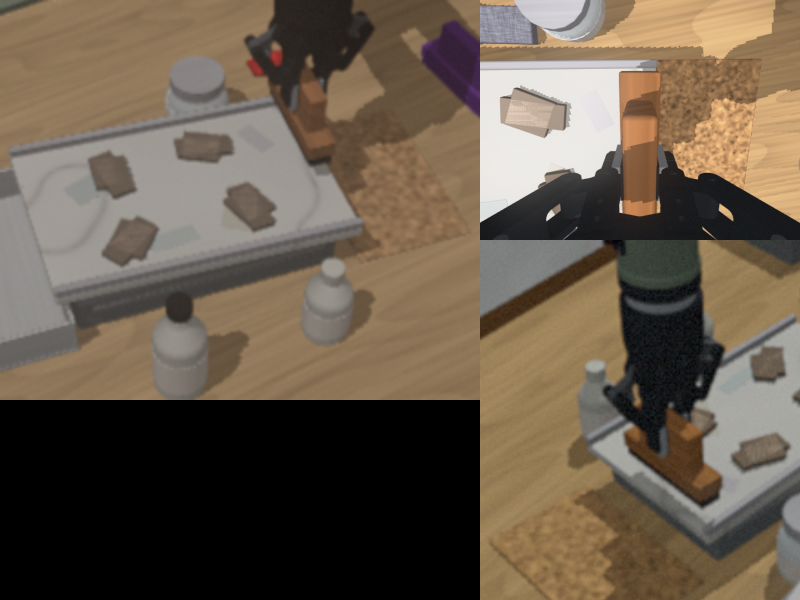

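Call:
servo_tool:
  series:
    - {"linear":[0.4,-0.1,-0.8],"dr":[0,0,0],"jaw":1}
    - {"linear":[0,0,-0.8],"dr":[0,0,0],"jaw":1}
    - {"linear":[0,0,-0.3],"dr":[0,0,0],"jaw":1}
    - {"linear":[0,0,0],"dr":[0,0,0],"jaw":1}

```text
t: 5.3
eef_pos: [0.5351, 0.1309, 0.1041]
orientation: [-0.289, -3.126, 0.001]
force: [0.5, 1.1, -2.0]
width: 0.0192
```

Call:
servo_tool:
  series:
    - {"linear":[0,0,-0.3],"dr":[0,0,0],"jaw":1}
    - {"linear":[0,0,0],"dr":[0,0,0],"jaw":1}

```text
t: 5.5
eef_pos: [0.5356, 0.1308, 0.102]
orientation: [-0.29, -3.128, 0.0]
force: [-0.3, -0.2, -2.6]
width: 0.0195
```

Call:
servo_tool:
  series:
    - {"linear":[0,0,-0.2],"dr":[0,0,0],"jaw":1}
    - {"linear":[0,0,0],"dr":[0,0,0],"jaw":1}

```text
t: 5.7
eef_pos: [0.5356, 0.1307, 0.1003]
orientation: [-0.29, -3.128, -0.0]
force: [0.3, -0.1, -2.1]
width: 0.019
```

Call:
servo_tool:
  series:
    - {"linear":[0,0,-0.2],"dr":[0,0,0],"jaw":1}
    - {"linear":[0,0,0],"dr":[0,0,0],"jaw":1}

```text
t: 5.9
eef_pos: [0.536, 0.1308, 0.0989]
orientation: [0.29, 3.127, 0.0]
force: [-0.6, -0.6, 3.0]
width: 0.0192
```

Call:
servo_tool:
  series:
    - {"linear":[0,0,-0.2],"dr":[0,0,0],"jaw":1}
    - {"linear":[0,0,0],"dr":[0,0,0],"jaw":1}

```text
t: 6.1
eef_pos: [0.536, 0.1308, 0.0976]
orientation: [0.29, 3.127, 0.001]
force: [-3.0, -0.7, 8.9]
width: 0.0192
```

Call:
servo_tool:
  series:
    - {"linear":[0,0,-0.1],"dr":[-0.049,0.009,0],"jaw":1}
    - {"linear":[0,0,-0.1],"dr":[0,0,0],"jaw":1}

```text
t: 6.3
eef_pos: [0.5366, 0.1317, 0.0962]
orientation: [-0.289, -3.125, 0.077]
force: [-3.3, 1.0, 13.4]
width: 0.0189
```

Call:
servo_tool:
  series:
    - {"linear":[-0.27,-1.475,0.075],"dr":[0,0,0],"jaw":1}
    - {"linear":[-0.27,-1.475,0.075],"dr":[0,0,0],"jaw":1}

```text
t: 6.5
eef_pos: [0.5334, 0.1038, 0.0984]
orientation: [0.29, 3.124, -0.068]
force: [1.1, 6.5, 8.8]
width: 0.0191
```

Call:
servo_tool:
  series:
    - {"linear":[-0.27,-1.475,0.04],"dr":[0,0,0],"jaw":1}
    - {"linear":[-0.27,-1.475,0.06],"dr":[0,0,0],"jaw":1}
    - {"linear":[-0.27,-1.475,0.065],"dr":[0,0,0],"jaw":1}

```text
t: 6.8
eef_pos: [0.5257, 0.0591, 0.1005]
orientation: [0.292, 3.123, -0.068]
force: [0.6, 7.3, 11.5]
width: 0.0193
```

Run:
```python
from h import *
s=arm.read_state(); print(s['eef_pos'],s['force'],s['qvel'])
```

```text
[0.52573143 0.05905658 0.10050724] [ 0.60765183  7.31567673 11.51293889] [-0.26945902 -0.07292084  0.10108121 -0.00788213 -0.0420711  -0.25942288]
```

Call:
servo_tool:
  series:
    - {"linear":[-0.27,-1.475,0.04],"dr":[0,0,0],"jaw":1}
    - {"linear":[-0.27,-1.475,0.04],"dr":[0,0,0],"jaw":1}
    - {"linear":[-0.27,-1.475,0.07],"dr":[0,0,0],"jaw":1}
    - {"linear":[-0.27,-1.475,0.07],"dr":[0,0,0],"jaw":1}
    - {"linear":[-0.27,-1.475,0.07],"dr":[0,0,0],"jaw":1}

```text
t: 7.3
eef_pos: [0.5128, -0.0148, 0.104]
orientation: [0.293, 3.121, -0.068]
force: [2.1, 9.4, 16.6]
width: 0.0191
```

Run:
```python
from h import *
a=shot('scene','s2');b=shot('side','d2');s=arm.read_state(); print(s['eef_pos'],s['force'])
A=a['image'][150:350,150:450];B=b['image'][150:350,200:480]
cv2.imwrite('pics/m2.png',cv2.resize(np.hstack([A,B]),(797,275))[:,:,::-1])
```

```text
[ 0.5124551  -0.01666026  0.10407351] [ 0.72969405  3.21231504 16.04789354]
```

View pics/m2.png

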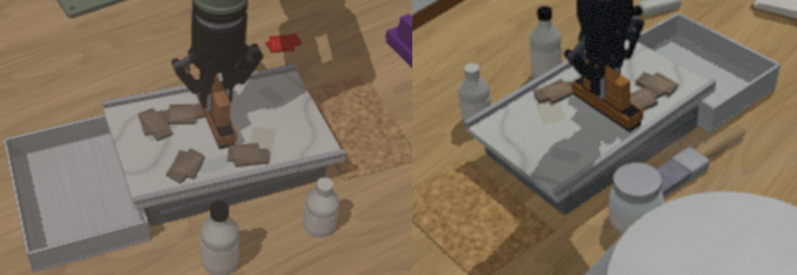

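The first stroke is going well. Chip B is ahead of the block, chip C only turned aside, and the give is about 2.9 mm.

Call:
servo_tool:
  series:
    - {"linear":[-0.27,-1.475,0.075],"dr":[0,0,0],"jaw":1}
    - {"linear":[-0.27,-1.475,0.075],"dr":[0,0,0],"jaw":1}
    - {"linear":[-0.27,-1.475,0.075],"dr":[0,0,0],"jaw":1}
    - {"linear":[-0.27,-1.475,0.075],"dr":[0,0,0],"jaw":1}
    - {"linear":[-0.27,-1.475,0.075],"dr":[0,0,0],"jaw":1}

```text
t: 7.9
eef_pos: [0.4958, -0.0873, 0.107]
orientation: [-0.295, -3.125, 0.066]
force: [-4.9, 15.1, 21.9]
width: 0.0195
```

Call:
servo_tool:
  series:
    - {"linear":[-0.27,-1.475,0.07],"dr":[0,0,0],"jaw":1}
    - {"linear":[-0.27,-1.475,0.07],"dr":[0,0,0],"jaw":1}
    - {"linear":[-0.27,-1.475,0.07],"dr":[0,0,0],"jaw":1}

```text
t: 8.2
eef_pos: [0.485, -0.1313, 0.1089]
orientation: [-0.293, -3.119, 0.067]
force: [-8.4, 13.3, 24.4]
width: 0.0191
```

Call:
servo_tool:
  series:
    - {"linear":[-0.18,-0.98,0.05],"dr":[0,0,0],"jaw":1}
    - {"linear":[-0.18,-0.98,0.05],"dr":[0,0,0],"jaw":1}
    - {"linear":[-0.18,-0.98,0.05],"dr":[0,0,0],"jaw":1}
    - {"linear":[0,0,0],"dr":[0,0,0],"jaw":1}

```text
t: 8.6
eef_pos: [0.484, -0.1631, 0.1114]
orientation: [0.295, 3.125, -0.073]
force: [-1.6, 8.9, 21.0]
width: 0.0194
```

```bash
cat > look.py <<'E'
from h import *
import sys
n=sys.argv[1]
a=shot('scene','s'+n);b=shot('side','d'+n);s=arm.read_state(); print(s['t'],s['eef_pos'],s['force'])
A=a['image'][150:350,150:450];B=b['image'][150:350,200:480]
cv2.imwrite('pics/m%s.png'%n,cv2.resize(np.hstack([A,B]),(797,275))[:,:,::-1])
E
python3 look.py 3
```

```text
8.7 [ 0.48394269 -0.16303086  0.1113759 ] [-2.21695941  8.48358393 21.13435758]
```

View pics/m3.png

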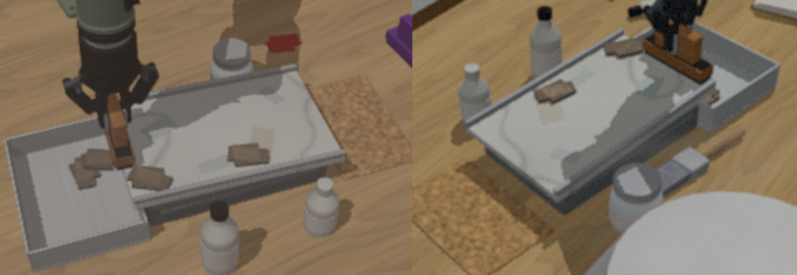

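Call:
servo_tool:
  series:
    - {"linear":[0,0,1.5],"dr":[0,0,0],"jaw":1}
    - {"linear":[0,0,2],"dr":[0,0,0],"jaw":1}
    - {"linear":[1.66,4.7,0],"dr":[0,0,0],"jaw":1}
    - {"linear":[1.66,4.7,0],"dr":[0,0,0],"jaw":1}
    - {"linear":[1.66,4.7,0],"dr":[0,0,0],"jaw":1}
    - {"linear":[1.66,4.7,0],"dr":[0,0,0],"jaw":1}
    - {"linear":[1.66,4.7,0],"dr":[0,0,0],"jaw":1}
    - {"linear":[1.66,4.7,0],"dr":[0,0,0],"jaw":1}

```text
t: 9.5
eef_pos: [0.5816, 0.1198, 0.1424]
orientation: [-0.289, -3.123, 0.078]
force: [1.1, -0.5, -2.5]
width: 0.0189
```

Call:
servo_tool:
  series:
    - {"linear":[0,0,0],"dr":[0,0,0],"jaw":1}
    - {"linear":[0,0,0],"dr":[0,0,0],"jaw":1}

```text
t: 9.7
eef_pos: [0.581, 0.1188, 0.1419]
orientation: [-0.285, -3.122, 0.079]
force: [-0.1, -1.4, -2.3]
width: 0.0189
```

Call:
servo_tool:
  series:
    - {"linear":[0.45,0.35,-1],"dr":[0,0,0],"jaw":1}
    - {"linear":[0,0,-1.5],"dr":[0,0,0],"jaw":1}
    - {"linear":[0,0,-1],"dr":[0,0,0],"jaw":1}
    - {"linear":[0,0,-0.6],"dr":[0,0,0],"jaw":1}
    - {"linear":[0,0,-0.2],"dr":[0,0,0],"jaw":1}
    - {"linear":[0,0,0],"dr":[0,0,0],"jaw":1}

```text
t: 10.3
eef_pos: [0.5858, 0.1209, 0.0996]
orientation: [-0.29, -3.123, 0.078]
force: [0.4, 0.9, -2.1]
width: 0.019
```

Call:
servo_tool:
  series:
    - {"linear":[0,0,-0.15],"dr":[0,0,0],"jaw":1}
    - {"linear":[0,0,0],"dr":[0,0,0],"jaw":1}

```text
t: 10.5
eef_pos: [0.5862, 0.1214, 0.0987]
orientation: [-0.289, -3.124, 0.077]
force: [-0.3, -0.6, -2.0]
width: 0.0187
```

Call:
servo_tool:
  series:
    - {"linear":[0,0,-0.2],"dr":[0,0,0],"jaw":1}
    - {"linear":[0,0,0],"dr":[0,0,0],"jaw":1}

```text
t: 10.7
eef_pos: [0.5862, 0.1214, 0.0977]
orientation: [-0.289, -3.124, 0.077]
force: [-2.6, -0.6, 6.3]
width: 0.0191
```

Call:
servo_tool:
  series:
    - {"linear":[0,0,-0.15],"dr":[0,0,0],"jaw":1}
    - {"linear":[0,0,0],"dr":[0,0,0],"jaw":1}

```text
t: 10.9
eef_pos: [0.5863, 0.1214, 0.097]
orientation: [-0.289, -3.125, 0.078]
force: [-3.3, -0.9, 9.0]
width: 0.0193
```

Call:
servo_tool:
  series:
    - {"linear":[0,0,-0.15],"dr":[0,0,0],"jaw":1}
    - {"linear":[-0.27,-1.475,0.06],"dr":[0,0,0],"jaw":1}
    - {"linear":[-0.27,-1.475,0.07],"dr":[0,0,0],"jaw":1}
    - {"linear":[-0.27,-1.475,0.07],"dr":[0,0,0],"jaw":1}
    - {"linear":[-0.27,-1.475,0.075],"dr":[0,0,0],"jaw":1}
    - {"linear":[-0.27,-1.475,0.075],"dr":[0,0,0],"jaw":1}

```text
t: 11.5
eef_pos: [0.5759, 0.0498, 0.1006]
orientation: [0.291, 3.122, -0.068]
force: [0.4, 6.6, 13.7]
width: 0.0192
```

Call:
servo_tool:
  series:
    - {"linear":[-0.27,-1.475,0.08],"dr":[0,0,0],"jaw":1}
    - {"linear":[-0.27,-1.475,0.08],"dr":[0,0,0],"jaw":1}

```text
t: 11.7
eef_pos: [0.5706, 0.0201, 0.1022]
orientation: [0.291, 3.122, -0.069]
force: [1.0, 8.2, 13.7]
width: 0.019
```

Call:
servo_tool:
  series:
    - {"linear":[-0.32,-1.475,0.08],"dr":[0,0,0],"jaw":1}
    - {"linear":[-0.32,-1.475,0.08],"dr":[0,0,0],"jaw":1}
    - {"linear":[-0.32,-1.475,0.08],"dr":[0,0,0],"jaw":1}
    - {"linear":[-0.32,-1.475,0.08],"dr":[0,0,0],"jaw":1}
    - {"linear":[-0.27,-1.475,0.08],"dr":[0,0,0],"jaw":1}

```text
t: 12.2
eef_pos: [0.5551, -0.054, 0.1062]
orientation: [0.292, 3.122, -0.07]
force: [1.2, 8.2, 14.5]
width: 0.0193
```

Call:
servo_tool:
  series:
    - {"linear":[-0.27,-1.475,0.08],"dr":[0,0,0],"jaw":1}
    - {"linear":[-0.27,-1.475,0.08],"dr":[0,0,0],"jaw":1}

```text
t: 12.4
eef_pos: [0.5496, -0.0835, 0.1078]
orientation: [0.292, 3.122, -0.071]
force: [1.8, 10.3, 14.7]
width: 0.0194
```

Call:
servo_tool:
  series:
    - {"linear":[-0.28,-1.475,0.08],"dr":[0,0,0],"jaw":1}
    - {"linear":[-0.28,-1.475,0.08],"dr":[0,0,0],"jaw":1}
    - {"linear":[-0.28,-1.475,0.08],"dr":[0,0,0],"jaw":1}
    - {"linear":[-0.18,-0.98,0.053],"dr":[0,0,0],"jaw":1}
    - {"linear":[-0.18,-0.98,0.053],"dr":[0,0,0],"jaw":1}

```text
t: 12.9
eef_pos: [0.5374, -0.1476, 0.1113]
orientation: [0.293, 3.122, -0.072]
force: [1.9, 9.7, 15.5]
width: 0.0191
```

Call:
servo_tool:
  series:
    - {"linear":[-0.18,-0.98,0.053],"dr":[0,0,0],"jaw":1}
    - {"linear":[-0.18,-0.98,0.053],"dr":[0,0,0],"jaw":1}
    - {"linear":[0,0,0],"dr":[0,0,0],"jaw":1}

```text
t: 13.2
eef_pos: [0.5336, -0.1684, 0.1125]
orientation: [0.292, 3.123, -0.076]
force: [0.9, 5.2, 15.8]
width: 0.0191
```

```bash
python3 look.py 4
```

```text
13.3 [ 0.53356153 -0.16837637  0.11244655] [ 0.88928124  4.48412495 15.76043321]
```

View pics/m4.png

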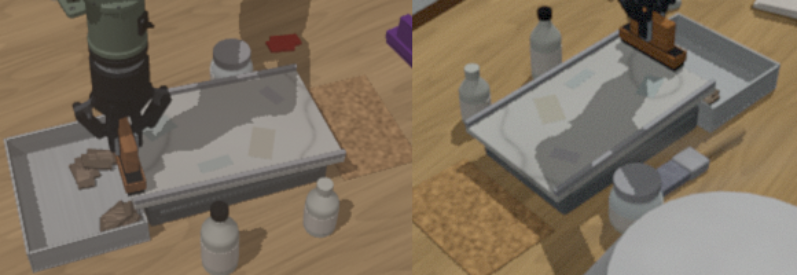

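The slab looks bare and the chips seem to lie in the tray. I'll lift, level the block and head back above the mat, then count the chips before releasing.

Call:
servo_tool:
  series:
    - {"linear":[0,0,1.5],"dr":[0,0,0],"jaw":1}
    - {"linear":[0,0,2.5],"dr":[0,0,0],"jaw":1}
    - {"linear":[0.2,4.15,0],"dr":[0.049,-0.009,0],"jaw":1}
    - {"linear":[0.2,4.15,0],"dr":[0,0,0],"jaw":1}
    - {"linear":[0.2,4.15,0],"dr":[0,0,0],"jaw":1}
    - {"linear":[0.2,4.15,0],"dr":[0,0,0],"jaw":1}
    - {"linear":[0.2,4.15,0],"dr":[0,0,0],"jaw":1}

```text
t: 14.0
eef_pos: [0.5404, 0.0404, 0.1487]
orientation: [0.29, 3.127, 0.0]
force: [0.7, 0.5, -1.3]
width: 0.0191
```

Call:
servo_tool:
  series:
    - {"linear":[0.2,4.15,0],"dr":[0,0,0],"jaw":1}
    - {"linear":[0.2,4.15,0],"dr":[0,0,0],"jaw":1}
    - {"linear":[0.2,4.15,0],"dr":[0,0,0],"jaw":1}
    - {"linear":[0.2,4.15,0],"dr":[0,0,0],"jaw":1}
    - {"linear":[0,0,0],"dr":[0,0,0],"jaw":1}
    - {"linear":[0,0,0],"dr":[0,0,0],"jaw":1}

```text
t: 14.6
eef_pos: [0.5481, 0.2056, 0.1482]
orientation: [-0.286, -3.128, 0.001]
force: [-0.4, -1.0, -2.1]
width: 0.0194
```

Run:
```python
from h import *
a=shot('scene','s5');b=shot('side','d5');s=arm.read_state(); print(s['t'],s['eef_pos'],s['orientation'],s['force'])
A=cv2.resize(a['image'][220:350,150:270],(400,433),interpolation=cv2.INTER_CUBIC);B=cv2.resize(b['image'][150:290,330:480],(400,373),interpolation=cv2.INTER_CUBIC)
im=np.zeros((433,800,3),np.uint8);im[:433,:400]=A;im[:373,400:]=B;cv2.imwrite('pics/m5.png',im[:,:,::-1])
```

```text
14.7 [0.54816248 0.20399472 0.14830209] [-2.90371663e-01 -3.12771677e+00  1.10647469e-03] [-0.11483872 -0.85625561 -1.72220409]
```

View pics/m5.png

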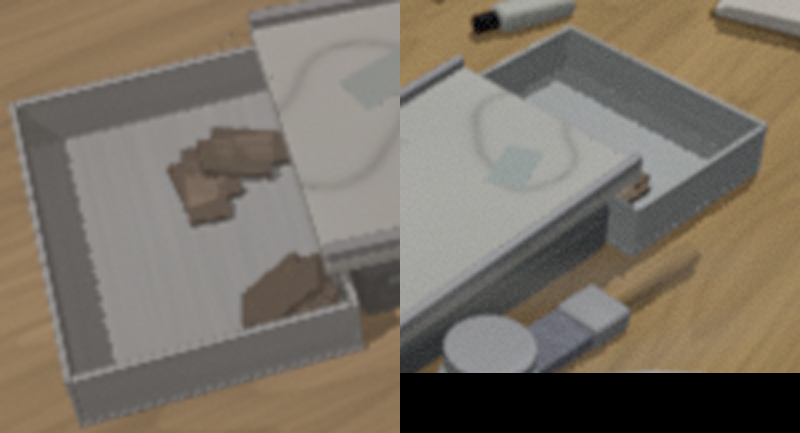

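Slab top is bare. In the tray there are two overlapping chips on the left (200,175), and one at (290,285) with the fourth showing beneath it at (330,285). Setting the block down.

Call:
servo_tool:
  series:
    - {"linear":[0.2,0.1,-2.5],"dr":[0,0,0],"jaw":1}
    - {"linear":[0,0,-3],"dr":[0,0,0],"jaw":1}
    - {"linear":[0,0,-3],"dr":[0,0,0],"jaw":1}
    - {"linear":[0,0,-1.5],"dr":[0,0,0],"jaw":1}
    - {"linear":[0,0,-0.3],"dr":[0,0,0],"jaw":1}
    - {"linear":[0,0,0],"dr":[0,0,0],"jaw":1}
    - {"linear":[0,0,0],"dr":[0,0,0],"jaw":1}

```text
t: 15.4
eef_pos: [0.5514, 0.2056, 0.0467]
orientation: [0.291, 3.126, 0.002]
force: [0.2, 1.1, -1.4]
width: 0.0193
```

Call:
servo_tool:
  series:
    - {"linear":[0,0,-0.2],"dr":[0,0,0],"jaw":1}
    - {"linear":[0,0,0],"dr":[0,0,0],"jaw":1}

```text
t: 15.6
eef_pos: [0.5508, 0.2059, 0.0442]
orientation: [0.29, 3.127, 0.001]
force: [0.5, 0.2, -2.4]
width: 0.0192
```

Call:
servo_tool:
  series:
    - {"linear":[0,0,-0.1],"dr":[0,0,0],"jaw":1}
    - {"linear":[0,0,0],"dr":[0,0,0],"jaw":1}

```text
t: 15.8
eef_pos: [0.5504, 0.206, 0.0426]
orientation: [0.29, 3.128, 0.0]
force: [-0.7, 0.6, -2.2]
width: 0.0191
```

Call:
servo_tool:
  series:
    - {"linear":[0,0,-0.15],"dr":[0,0,0],"jaw":1}
    - {"linear":[0,0,0],"dr":[0,0,0],"jaw":1}

```text
t: 16.0
eef_pos: [0.5503, 0.2059, 0.0408]
orientation: [-0.29, -3.128, 0.0]
force: [0.3, 0.3, -2.1]
width: 0.0192
```

Call:
servo_tool:
  series:
    - {"linear":[0,0,-0.1],"dr":[0,0,0],"jaw":1}
    - {"linear":[0,0,0],"dr":[0,0,0],"jaw":1}

```text
t: 16.2
eef_pos: [0.5504, 0.2059, 0.0405]
orientation: [0.29, 3.128, 0.0]
force: [-1.8, 0.4, 2.3]
width: 0.0192
```

Contact with the mat. Now releasing partway (the slab end is close) and withdrawing.

Call:
servo_tool:
  series:
    - {"linear":[0,0,0],"dr":[0,0,0],"jaw":0.7}
    - {"linear":[0,0,0],"dr":[0,0,0],"jaw":0.5}
    - {"linear":[0,0,0],"dr":[0,0,0],"jaw":0.45}
    - {"linear":[0,0,0],"dr":[0,0,0],"jaw":0.45}
    - {"linear":[0,0,1],"dr":[0,0,0],"jaw":0.45}
    - {"linear":[0,0,3],"dr":[0,0,0],"jaw":0.45}
    - {"linear":[0,0,4],"dr":[0,0,0],"jaw":0.45}
    - {"linear":[0,0,4],"dr":[0,0,0],"jaw":0.45}

```text
t: 17.0
eef_pos: [0.5502, 0.2058, 0.1617]
orientation: [-0.29, -3.128, 0.0]
force: [1.0, 0.5, 0.2]
width: 0.0468
```

Call:
servo_tool:
  series:
    - {"linear":[0,0,4],"dr":[0,0,0],"jaw":0.45}
    - {"linear":[-3,3,3],"dr":[0,0,0],"jaw":0.45}
    - {"linear":[-3,3,3],"dr":[0,0,0],"jaw":0.45}
    - {"linear":[-3,3,0],"dr":[0,0,0],"jaw":0.45}
    - {"linear":[0,0,0],"dr":[0,0,0],"jaw":0.45}
    - {"linear":[0,0,0],"dr":[0,0,0],"jaw":0.45}

```text
t: 17.6
eef_pos: [0.4621, 0.294, 0.2584]
orientation: [0.287, 3.127, 0.0]
force: [0.4, -0.3, 1.2]
width: 0.0471
```

Run:
```python
from h import *
a=shot('scene','s6');b=shot('side','d6');s=arm.read_state(); print(s['t'],s['eef_pos'],s['width'],s['force'])
A=a['image'][150:360,150:520];B=b['image'][120:400,130:480]
im=np.zeros((600,800,3),np.uint8);A=cv2.resize(A,(500,284));B=cv2.resize(B,(390,312));im[:284,:500]=A;im[285:597,:390]=B
im[285:600,395:800]=cv2.resize(a['image'],(405,315));cv2.imwrite('pics/m6.png',im[:,:,::-1])
```

```text
17.7 [0.46304348 0.29303385 0.25767715] 0.04657498383101629 [ 0.46092714  0.31602726 -0.62395981]
```

View pics/m6.png

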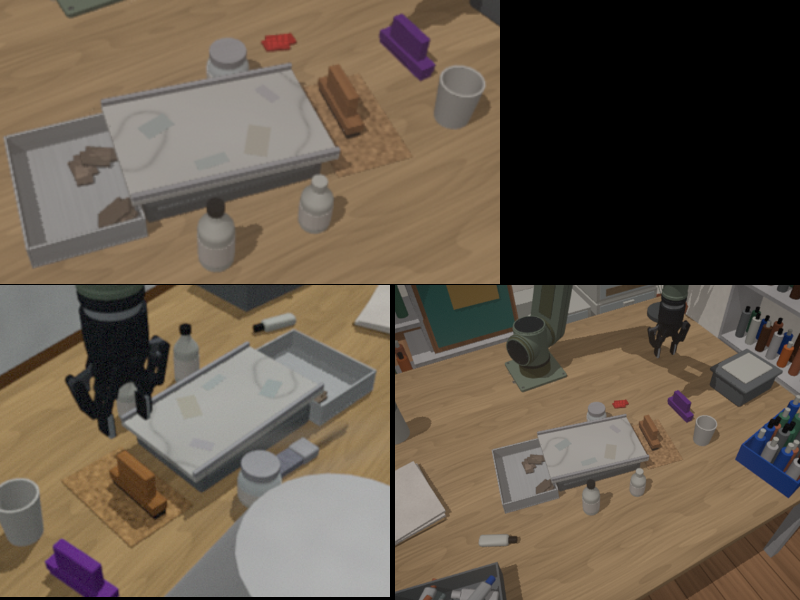

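The final view shows the block upright on the mat, the slab bare, the chips in the tray and the bystanders in place. Handing in.

```bash
python3 -c "
from bench import arm; print(arm.close_job())"
```

```text
the job is handed in; nothing more can be done
None
```

I wiped the slab in two full-length strokes, one lane on each side. I then stood the wooden block upright on the mat and let go, with the clock at 17.7 s of the 72 s allowed. The job is handed in.

- **Slope:** the face rises about 3 degrees towards the tray. I felt this during the first stroke and tilted the block to match.
- **Strip pressure:** readings during the strokes put the net press at about 11–27 N, roughly 1.4–4.5 mm of give. The 27 N came near the end of the first stroke, close to the 29 N at which the strip bottoms out but under it. The second stroke stayed at about 16–18 N.
- **Final pictures:** the slab top is bare and the block stands on the mat. The gripper is clear of everything, and the bottles, jar, brush, cup, tube, red chip and purple block look where they were at the start. I judged that by eye.
- **Chip count:** three chips show clearly in the tray. The fourth shows only as an edge under another one, so I am fairly sure of it but not certain. I saw no chip anywhere else.

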